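Dip the temperature probe through the guide stand

TASK

On the bench is a probe stand whose upper bushing is covered by a shutter. First press the stand's spring plunger fully down to its stop, which swings the shutter open; then take the dip probe (steel rod with the block-shaped handle) out of its parking block, thread it upright down through the upper and then the lower bushing, and finish while still holding it there in the gripper, still, with its tip inside the glass cup and clear of the cup's bottom, without pressing it hard against the stand. Leave the stirrer and everything else on the bench where it stands.

Things in the scene. Friction and masses are not known exactly. Their poses are not given: they have to be found in the camera images.
- stand: Probe stand, fixed. Base 110 x 155 x 12 mm; origin on the vertical axis of both bushings, at bench height. White column 50 x 50 mm, 128 mm high, centred 85 mm along own +y; two arms 44 mm wide reach from it to 22 mm beyond the axis. Flat steel shutter (28 mm disc, top at 130 mm) covers the upper bushing; the plunger swings it 75 deg level to own +x, where it stays.
- upper_bushing (a point): Centre of the mouth (top) of the upper bushing, 125 mm above the bench: upright bore 13 mm wide, 26 mm long (down to 99 mm), mouth flared by a 4 mm chamfer.
- lower_bushing (a point): Centre of the mouth (top) of the lower bushing, straight under the upper one, 64 mm above the bench: bore 13 mm wide, 14 mm long (down to 50 mm), 4 mm chamfer.
- cup_floor (a point): Centre of the inner bottom of the small glass cup that stands under the lower bushing, 16 mm above the bench; the cup's inside is 28 mm wide and its rim is 40 mm above the bench.
- plunger (a joint): Travel of the spring plunger, m: 0 up (start), 0.014 down at its stop. It needs 4 N at first and about 7 N at the stop, and stays down when let go. The shutter turns with it, fully open at the stop.
- plunger_top (a point): Centre of the top face of the black plunger head (30 mm wide disc) on top of the column; 158 mm above the bench when up, 144 mm when down. Press straight down.
- probe: Dip probe, loose, 170 mm long: steel shaft 10 mm thick, 120 mm long, foot chamfered, below a white block handle 24 x 20 x 50 mm (own x, y, z). Origin at the tip; own z points up to the handle. 0.08 to 0.17 kg. Stands upright in one of two alike fixed white parking blocks (46 mm square on a 60 mm foot, top at 61 mm, bore 11.5 mm), tip 6 mm above the bench.
- probe_grip (a point): Centre of the probe's handle, 145 mm above the tip; the axes are the probe's. The handle may be grasped across its 20 mm (own y) or 24 mm (own x) faces.
- probe_tip (a point): The probe's tip (foot of the shaft).
- stirrer_mid (a point): Middle of the stirring rod, a bystander: 10 mm steel rod with a round knob 28 mm wide, 114 mm long, standing in the other parking block. Leave it there.
- tube_foot: Bystander: two capped tubes on a round blue foot 54 mm wide, 90 mm high. Origin under its centre.
- reagent: Bystander: small white bottle 48 mm wide, 105 mm high. Origin under its centre.
- flask: Bystander: conical glass flask 72 mm wide, 95 mm high. Origin under its centre.
- scoop: Bystander: flat wooden stick 18 x 150 x 5 mm, lying. Origin under its centre.
- tip_box: Bystander: black box with clear lid 125 x 85 x 62 mm. Origin under its centre.
- spray: Bystander: white spray bottle 84 mm wide, 235 mm high. Origin under its centre.
- media: Bystander: glass bottle with orange cap 70 mm wide, 140 mm high. Origin under its centre.
Mind the look-alikes: they are no part of the job. What is shaped like the probe but green or red is not meant.

How it is judged (in metres and radians):
On the way, in this order (a step that is already met when the one before it is completed fails the run):
1. the plunger is pressed down to its stop while the probe is still parked (value of joint plunger above 0.012 m and distance of probe_tip from where it was at the start of the episode below 0.03 m), for 0.1 s.
2. the probe's tip is in or just below the upper bushing, above the lower one (horizontal distance between probe_tip and upper_bushing below 0.008 m and z of probe_tip in the frame of stand between 0.055 and 0.12 m), for 0.05 s.
At the end, for the whole second after the job is handed in: Probe upright (0.1 rad) through both bushings, tip in the cup 1.5 to 24.5 mm above its bottom and within 8 mm of the axis, handle within 12 mm of the axis; still; gripped with over 2 N, pressing on the stand under 20 N; plunger still over 11.5 mm down (z of probe_tip in the frame of stand between 0.0175 and 0.0405 m and horizontal distance between probe_tip and lower_bushing below 0.008 m and horizontal distance between probe_grip and upper_bushing below 0.012 m and angle between probe's own z axis and vertical below 0.1 rad and linear speed of probe below 0.02 m/s and contact force between the fingers and probe above 2 N and contact force between probe and stand below 20 N and value of joint plunger above 0.0115 m); the arm keeps its last pose, push and grip.
It fails at once if another thing on the bench is knocked away (moved over 30 mm) (distance of any of stirrer_mid, tube_foot, reagent, flask, scoop, tip_box, spray, media from where it was at the start of the episode above 0.03 m).
It also fails if it takes over 58 s, if anything falls off the work surface, if the arm or the gripper's body presses on something with over 40 N, if the wrist force passes 120 N, or if a joint passes its speed limit or range.

ROBOT

A 7-joint arm with a two-finger parallel gripper is mounted at the origin on the work surface. World frame = base frame: x ahead of the robot, y to its left, z up, the work surface at z = 0. Lengths are in mm, angles in rad, forces in N, time in s.
With the tool pointing down it reaches from about 350 to 900 mm from the base axis. Payload 19.9 kg.
Tool frame: the origin (TCP) lies on the centre line of the jaws, within the pads' length; the fingertips stand 25 mm ahead of it and the grasp point (between the pads) lies 6 mm ahead of it (r.tip_reach is the distance from the TCP to the fingertips, in mm); z points along the fingers, y is the direction in which the jaws open and shut (so a half turn about z gives the same grasp; the last joint's range is limited). The gripper opens to 85 mm and grips with 20 to 120 N. Pads are 22 mm wide; open, the fingers measure 114 mm over their backs; the gripper's body (76 mm by 85 mm) begins 54 mm behind the grasp point. The pads swing forward as they close: fully open they stand 13 mm farther back than shut.
Start: joints at [1.288, 0.417, -0.01, 1.614, 0.005, 1.111, -0.053], TCP at [149.047, -606.95, 256.26] pointing down, gripper open.
Joint ranges: [-2.81, 2.81], [-0.39, 2.02], [-1.27, 1.25], [0.06, 2.57], [-1.19, 4.33], [0.19, 2], [-2.82, 2.82]. Speed limits (rad/s): [1.89, 1.89, 2.39, 2.39, 3.01, 3.01, 3.01].

INTERFACE

Orientations are given as [roll, pitch, yaw] about the fixed x, y, z axes, in that order (R = Rz(yaw) Ry(pitch) Rx(roll)).
In Python, from workcell import r gives the robot as it stands.
- The arm moves only by the tool move_arm, never from a script. Its argument "targets" is a list of rows, each a list of 7 numbers: the closure, from 0 (fully open) to 1 (shut), then the shift along the tool's x, y, z in mm, then the turn, a rotation vector about the tool's x, y, z in rad. A call has 1 to 8 rows; each row is the pose to reach, as a shift and turn from the pose measured when the call began, along the tool's axes at that moment; what a row does not reach only later rows make up. A row lasts 1/10 s, in which the tool goes at most 50 mm and 8.59 degrees, less where a joint would pass 70% of its speed; a pose out of reach is approached as far as the arm can. A call with a gripper value outside its range is refused whole. The fingers move at their own pace and stop on an object; "newtons" is the grip in N (left out, the last holds). Time passes only in rows, so rows that repeat a pose let the fingers close. It gives the time, the measured TCP pose, the force and the opening at its end, in the units of the state.
- r.get_state(): the state, without advancing time (a new reading comes with each control period).
- r.camera(name): name is "scene" or "top" or "wrist"; returns the picture (480x640x3 uint8, red, green, blue); there is no depth.
- r.camera_model(name): a dict with "fx", "fy", "cx", "cy" (pixels), "dist" ([k1, k2, p1, p2, k3] as OpenCV has them; the pictures are not rectified), "camera_from_world" (4x4, takes a point from world to camera coordinates). Camera axes: x right, y down, z forward; pixel columns grow to the right and rows downward; lengths in mm; the calibration is good to about 2 mm. A picture is of the moment at which its call begins: read the wrist's pose just before it. camera_model takes no time and is no camera call; for the wrist camera it gives the pose at the moment of the call.
- r.close_job(): hands the job in, once; it reports no verdict.
The state is a dict: "time_s": time; "joint_positions": joint angles; "joint_vel": joint speeds; "effort": joint torques, N m; "tool_pos": TCP position; "orientation": TCP orientation; "wrist_force": force on the tool from outside, world axes, zero at the start; "torque": the same for the moment, N m; "grip_width": opening from 0.0 (shut) to 1.0 (fully open).
Only numpy, scipy, OpenCV 4.12 (cv2) and the standard library are available. Lean on these libraries where they do the work, as an engineer would, in place of code of your own. Each camera call takes 0.05 s, during which the arm holds its last target.

## Working session

There is one attempt and no reset: what is moved stays moved. The work goes in short steps, Python scripts to look and compute and a tool call to move; the robot and the scene stay as the last step left them, time stands still between calls to the robot, and variables do not carry over. Pictures are saved under pics/ and viewed, and the job is handed in when it is done.

Besides the shell and the picture viewer there is one more tool, called as name([rows], argument=value, ...), one row to a line, values as JSON. move_arm: Moves the arm, as the interface text tells. Its arguments: {"type":"object","properties":{"targets":{"type":"array","items":{"type":"array","items":{"type":"number"}}},"newtons":{"type":"number"}},"required":["targets"]}

```bash
ls; mkdir -p pics; python3 - <<'E'
from workcell import r
import cv2,numpy as np
s=r.get_state(); print(s)
for n in ["scene","top","wrist"]:
    im=r.camera(n); cv2.imwrite(f"pics/{n}0.png",im[:,:,::-1]); m=r.camera_model(n); print(n,{k:np.round(v,3).tolist() for k,v in m.items()})
E
```

```text
pics
{'time_s': 0.0, 'joint_positions': array([ 1.28849721,  0.41796446, -0.01030043,  1.6141369 ,  0.00472764,
        1.11068257, -0.05296276]), 'joint_vel': array([-0.00097603, -0.00024755,  0.00145783, -0.00216276,  0.0005021 ,
        0.00185355, -0.00164191]), 'effort': array([-2.11087689e-03, -8.64429331e+01,  6.77159652e-01, -4.34880638e+01,
        1.89699163e-02,  7.56472000e-03,  1.05335803e-04]), 'tool_pos': array([ 148.9637549 , -606.68554741,  255.68187171]), 'orientation': array([-3.14042982e+00,  1.14345632e-04,  2.40854453e-01]), 'wrist_force': array([0.24127007, 0.82707457, 1.01096794]), 'torque': array([0.01860781, 0.04825511, 0.00855034]), 'grip_width': 1.0007663527629571}
scene {'fx': 447.259, 'fy': 447.259, 'cx': 319.014, 'cy': 241.298, 'dist': [0.006, 0.0, 0.0, 0.0, 0.0], 'camera_from_world': [[0.338, 0.941, 0.004, -152.124], [0.617, -0.218, -0.756, -278.821], [-0.711, 0.258, -0.654, 1486.178], [0.0, 0.0, 0.0, 1.0]]}
top {'fx': 438.597, 'fy': 438.597, 'cx': 318.555, 'cy': 243.506, 'dist': [-0.091, 0.0, 0.0, 0.0, 0.0], 'camera_from_world': [[0.018, -0.999, -0.034, -41.036], [-0.997, -0.015, -0.081, 579.609], [0.081, 0.035, -0.996, 1068.652], [0.0, 0.0, 0.0, 1.0]]}
wrist {'fx': 392.322, 'fy': 392.322, 'cx': 322.118, 'cy': 235.808, 'dist': [-0.021, 0.0, 0.0, 0.0, 0.0], 'camera_from_world': [[0.238, -0.971, -0.0, -624.578], [-0.924, -0.226, 0.309, -39.227], [-0.301, -0.073, -0.951, 380.003], [0.0, 0.0, 0.0, 1.0]]}
```

View pics/scene0.png

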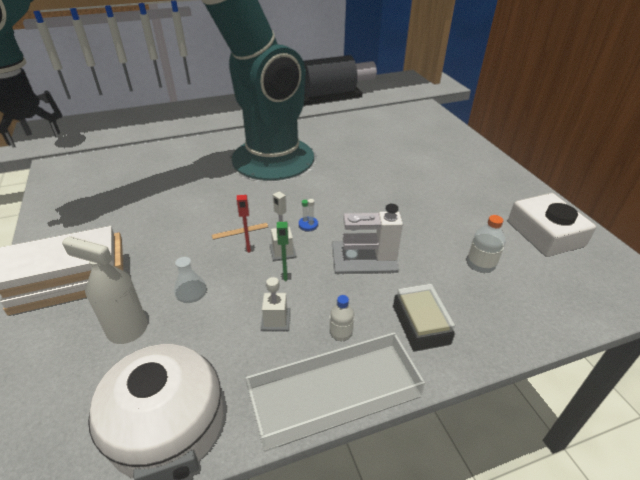

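View pics/top0.png

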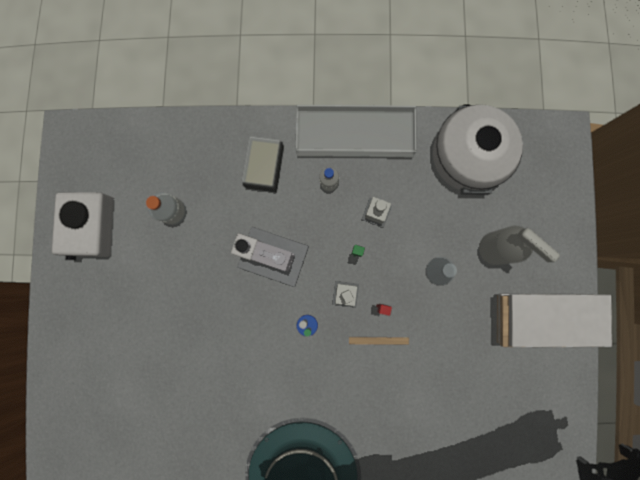

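View pics/wrist0.png

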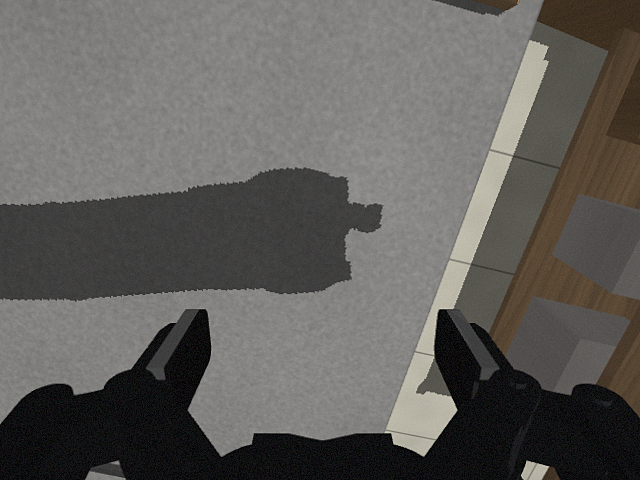

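The scene view shows four candidates. The white block handle at (280,203) is in a white block. The round knob at (273,288) is the stirrer. The green (283,235) and red (243,205) handles are look-alikes. The white block handle fits, at top (345,295). I'll confirm with an enlarged crop.

```bash
cat > h.py <<'E'
import cv2,numpy as np
from workcell import r
def ray(m,px):
    K=np.array([[m["fx"],0,m["cx"]],[0,m["fy"],m["cy"]],[0,0,1]]);
    u=cv2.undistortPoints(np.array([[px]],float),K,np.array(m["dist"],float))[0,0]
    T=np.array(m["camera_from_world"]);R=T[:3,:3];t=T[:3,3]
    return -R.T@t, R.T@np.array([u[0],u[1],1])
def onz(m,px,z):
    o,d=ray(m,px); return o+d*(z-o[2])/d[2]
def tri(ms,pxs):
    A=np.zeros((3,3));b=np.zeros(3);L=[]
    for m,p in zip(ms,pxs):
        o,d=ray(m,p);d=d/np.linalg.norm(d);P=np.eye(3)-np.outer(d,d);A+=P;b+=P@o;L.append((o,d))
    x=np.linalg.solve(A,b); return x,[np.linalg.norm((np.eye(3)-np.outer(d,d))@(x-o)) for o,d in L]
def proj(m,X):
    T=np.array(m["camera_from_world"]);K=np.array([[m["fx"],0,m["cx"]],[0,m["fy"],m["cy"]],[0,0,1]])
    rv=cv2.Rodrigues(T[:3,:3])[0]
    return cv2.projectPoints(np.array(X,float).reshape(-1,1,3),rv,T[:3,3],K,np.array(m["dist"],float))[0].reshape(-1,2)
E
python3 - <<'E'
import cv2,numpy as np
a=cv2.imread("pics/scene0.png");b=cv2.imread("pics/top0.png")
c1=cv2.resize(a[185:335,220:420],(800,600),interpolation=cv2.INTER_CUBIC)
c2=cv2.resize(b[190:350,225:425],(800,640),interpolation=cv2.INTER_CUBIC)[:600]
cv2.imwrite("pics/c1.png",c1);cv2.imwrite("pics/c2.png",c2)
E
```

```text
(no output)
```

View pics/c1.png

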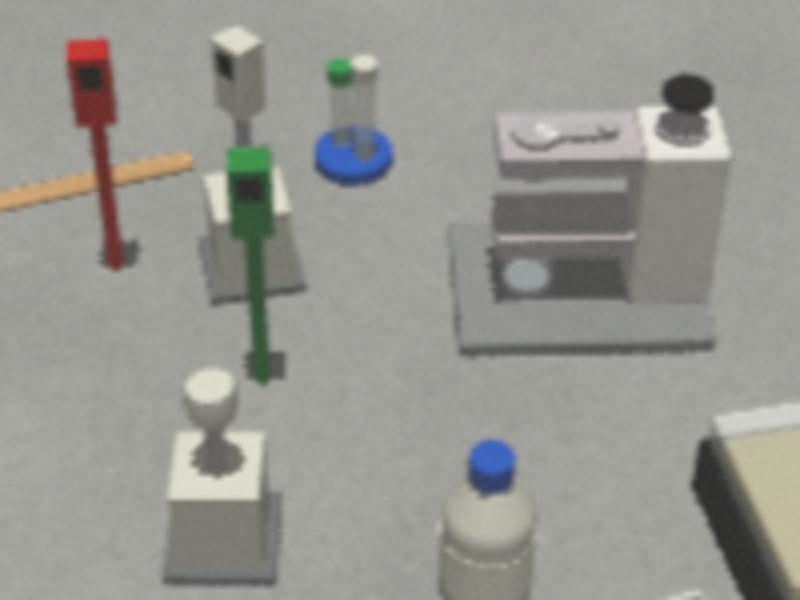

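View pics/c2.png

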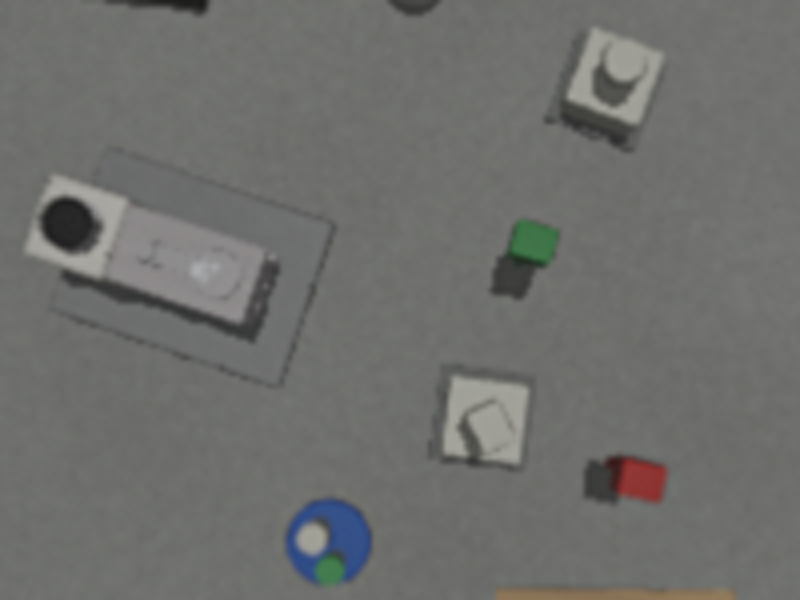

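```bash
python3 - <<'E'
from h import *
mt=r.camera_model("top");ms=r.camera_model("scene")
def T(x,y):return ((x+.5)/4+225-.5,(y+.5)/4+190-.5)
def S(x,y):return ((x+.5)/4+220-.5,(y+.5)/4+185-.5)
print("plunger tri",tri([mt,ms],[T(68,223),S(688,93)]), onz(mt,T(68,223),158),onz(ms,S(688,93),158))
b=[onz(mt,T(*p),12)[:2] for p in [(112,148),(335,222),(282,386),(50,308)]]
print("base",np.round(b,1)); 
for i in range(4): d=b[(i+1)%4]-b[i]; print(np.linalg.norm(d),np.arctan2(d[1],d[0]))
print("shutter",onz(mt,T(212,272),130),onz(ms,S(538,133),130))
q=[onz(mt,T(*p),176)[:2] for p in [(465,415),(497,398),(518,437),(485,457)]]
print("handle",np.round(q,1),np.mean(q,0))
for i in range(4): d=q[(i+1)%4]-q[i]; print(np.linalg.norm(d),np.arctan2(d[1],d[0]))
print("handle scene top", onz(ms,S(238,43),176))
k=[onz(mt,T(*p),61)[:2] for p in [(450,375),(529,383),(522,466),(441,458)]]
print("block",np.round(k,1),np.mean(k,0))
for i in range(4): d=k[(i+1)%4]-k[i]; print(np.linalg.norm(d),np.arctan2(d[1],d[0]))
print("green",onz(mt,T(534,243),176),"red",onz(mt,T(642,480),176),"tube",onz(mt,T(328,541),10),"stir",onz(mt,T(625,62),114))
E
```

```text
plunger tri (array([563.22437894, 134.3556309 , 152.62342208]), [np.float64(0.5623205539007257), np.float64(0.5623205539008593)]) [562.61221526 132.67366047 158.        ] [569.60751394 131.10994937 158.        ]
base [[621.6 137.1]
 [576.6  -5.7]
 [473.3  25.5]
 [519.4 173.6]]
149.71361099665287 -1.8761295944358716
107.9567802062236 2.8483320643163803
155.16316097159876 1.268870176268388
108.55674722939985 -0.34352860563470095
shutter [538.32222443  56.0004458  130.        ] [542.58748491  52.27577073 130.        ]
handle [[ 462.5  -86.3]
 [ 471.8 -103.1]
 [ 451.4 -114.4]
 [ 440.6  -97.1]] [ 456.57196655 -100.22220292]
19.18976483325392 -1.0669400428570215
23.330348749760184 -2.63254369110532
20.401560793806308 2.1306919243683042
24.495611247654093 0.46062596380134024
handle scene top [ 462.94136751 -101.37386872  176.        ]
block [[ 482.5  -78.9]
 [ 478.5 -126. ]
 [ 429.3 -122.4]
 [ 433.2  -74.3]] [ 455.86924307 -100.42697399]
47.210651220938324 -1.6546881355450107
49.31969154087017 3.069787699881334
48.26355814408373 1.4907118409359466
49.50194797117284 -0.09311282238411202
green [ 554.34564297 -121.70430579  176.        ] red [ 429.88285476 -180.10930782  176.        ] tube [377.47074524  -5.02457923  10.        ] stir [ 663.15071885 -176.1996485   114.        ]
```

```bash
cat >> h.py <<'E'
from scipy.spatial.transform import Rotation as Ro
def go(pos,rpy):
    s=r.get_state();R0=Ro.from_euler('xyz',s['orientation']);p=np.array(s['tool_pos'])
    d=R0.inv().apply(np.array(pos)-p); w=(R0.inv()*Ro.from_euler('xyz',rpy)).as_rotvec()
    print("t",round(s['time_s'],2),"pos",np.round(p,1),"rpy",np.round(s['orientation'],3),"F",np.round(s['wrist_force'],1),"g",round(s['grip_width'],3)); print("shift",np.round(d,1),"turn",np.round(w,4))
E
python3 - <<'E'
from h import *
m=r.camera_model("wrist");T=np.array(m["camera_from_world"]);print("cam",-T[:3,:3].T@T[:3,3],"axis",T[2,:3], "tip",r.tip_reach)
go([480,20,330],[np.pi,0,0.24])
go([480,20,330],[np.pi,0,0.46])
E
```

```text
cam [ 226.5637768  -587.64195601  373.34222773] axis [-0.30061357 -0.07338337 -0.95091869] tip 25.0
t 0.15 pos [ 149.  -606.7  255.8] rpy [-3.141  0.     0.241] F [-0.   0.4 -0.9] g 0.997
shift [ 470.9 -529.8  -73.7] turn [-0.001   0.0001  0.0008]
t 0.15 pos [ 149.  -606.7  255.8] rpy [-3.141  0.     0.241] F [-0.   0.4 -0.9] g 0.997
shift [ 470.9 -529.8  -73.7] turn [-0.001  -0.     -0.2192]
```

move_arm([
  [1, 90, -100, -70, 0, 0, -0.1],
  [1, 180, -200, -74, 0, 0, -0.22],
  [1, 470, -530, -74, 0, 0, -0.22],
  [1, 470, -530, -74, 0, 0, -0.22],
  [1, 470, -530, -74, 0, 0, -0.22],
  [1, 470, -530, -74, 0, 0, -0.22],
  [1, 470, -530, -74, 0, 0, -0.22],
  [1, 470, -530, -74, 0, 0, -0.22],
], newtons=20)

```text
time_s: 0.95
tool_pos: [332.6, -257.8, 309.9]
orientation: [-3.141, 0.0, 0.461]
wrist_force: [1.1, -1.4, 0.2]
grip_width: -0.001
```

```bash
python3 - <<'E'
from h import *
go([480,20,330],[np.pi,0,0.46])
E
```

```text
t 0.95 pos [ 332.6 -257.8  309.9] rpy [-3.141  0.     0.461] F [ 1.1 -1.4  0.2] g -0.001
shift [ 255.5 -183.3  -20. ] turn [-0.0004  0.0001  0.0007]
```

move_arm([
  [1, 255, -183, -20, 0, 0, 0],
  [1, 255, -183, -20, 0, 0, 0],
  [1, 255, -183, -20, 0, 0, 0],
  [1, 255, -183, -20, 0, 0, 0],
  [1, 255, -183, -20, 0, 0, 0],
  [1, 255, -183, -20, 0, 0, 0],
  [1, 255, -183, -20, 0, 0, 0],
  [1, 255, -183, -20, 0, 0, 0],
])

```text
time_s: 1.75
tool_pos: [480.2, 22.1, 329.9]
orientation: [-3.14, -0.0, 0.465]
wrist_force: [0.3, -0.1, -0.2]
grip_width: -0.0
```

```bash
python3 - <<'E'
from h import *
import pickle
m=r.camera_model("wrist");im=r.camera("wrist");cv2.imwrite("pics/w1.png",im[:,:,::-1]);pickle.dump(m,open("w1.pkl","wb"))
go([563,133,200],[np.pi,0,0.46])
print(proj(m,[[538,52,130],[563,133,158],[456.5,-100.3,176],[537,51,16]]))
E
```

```text
t 1.8 pos [479.7  20.3 329.7] rpy [-3.14   0.     0.463] F [ 0.2 -0.6 -0.5] g 0.005
shift [124.9 -63.5 129.7] turn [-0.0012  0.0004  0.0027]
[[321.23957643 128.36877727]
 [229.85984015  40.48222387]
 [448.52804818 317.95008166]
 [321.96535812 124.48914445]]
```

View pics/w1.png

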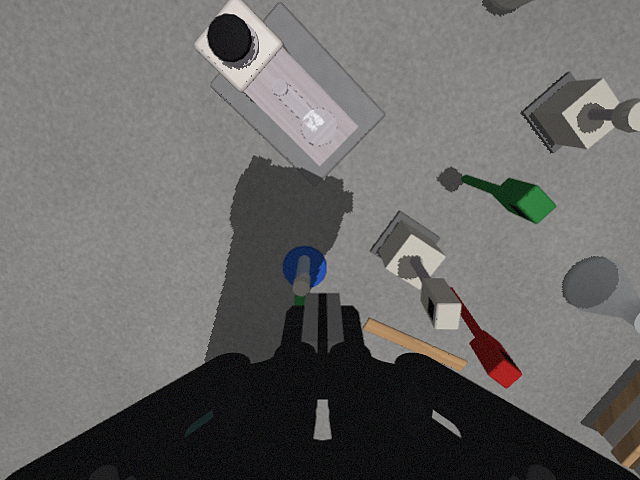

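The wrist view shows the plunger head at (230,38), the shutter disc at about (316,124) and the probe handle top at (446,316). All three are within about 4 px of my predictions. Next I press the plunger.

move_arm([
  [1, 125, -63, 60, 0, 0, 0],
  [1, 125, -63, 60, 0, 0, 0],
  [1, 125, -63, 60, 0, 0, 0],
  [1, 125, -63, 115, 0, 0, 0],
  [1, 125, -63, 130, 0, 0, 0],
  [1, 125, -63, 130, 0, 0, 0],
  [1, 125, -63, 130, 0, 0, 0],
])

```text
time_s: 2.5
tool_pos: [563.5, 131.8, 200.6]
orientation: [-3.141, 0.0, 0.462]
wrist_force: [0.4, 0.4, 0.2]
grip_width: 0.003
```

```bash
python3 - <<'E'
from h import *
go([563,133,184],[np.pi,0,0.463])
E
```

```text
t 2.5 pos [563.5 131.8 200.6] rpy [-3.141  0.     0.462] F [0.4 0.4 0.2] g 0.003
shift [ 0.1 -1.3 16.6] turn [-0.0009  0.0003 -0.0013]
```

move_arm([
  [1, 0, -1, 8, 0, 0, 0],
  [1, 0, -1, 14, 0, 0, 0],
  [1, 0, -1, 19, 0, 0, 0],
  [1, 0, -1, 22, 0, 0, 0],
  [1, 0, -1, 25, 0, 0, 0],
  [1, 0, -1, 25, 0, 0, 0],
])

```text
time_s: 3.1
tool_pos: [563.2, 132.5, 175.4]
orientation: [-3.141, 0.0, 0.461]
wrist_force: [0.4, -1.0, 0.1]
grip_width: 0.003
```

```bash
python3 - <<'E'
from h import *
print(r.tip_reach)
im=r.camera("scene");cv2.imwrite("pics/s2.png",cv2.resize(im[120:300,280:460,::-1],(600,600),interpolation=cv2.INTER_CUBIC))
im=r.camera("wrist");cv2.imwrite("pics/w2.png",im[:,:,::-1])
E
```

```text
25.0
```

View pics/s2.png

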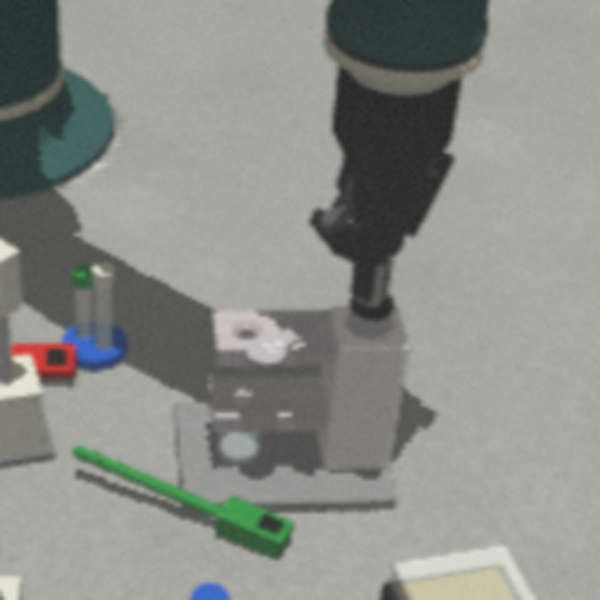

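View pics/w2.png

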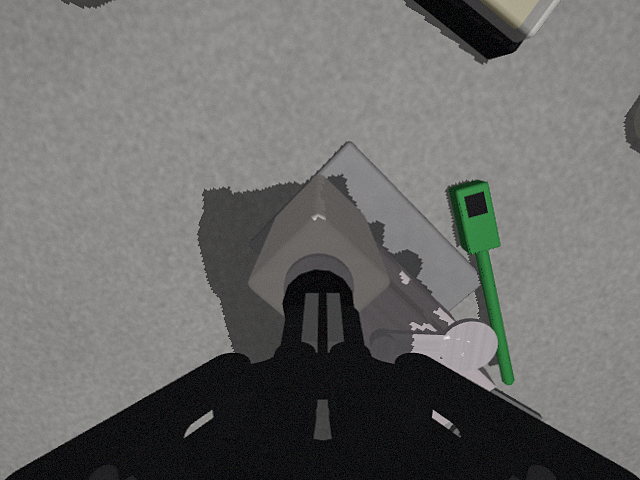

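The shutter is swinging open and the bore is coming into view. The loose green and red look-alikes, which stood free on their tips, have toppled without being touched. I'll continue to the stop.

move_arm([
  [1, 0, 0, 3, 0, 0, 0],
  [1, 0, 0, 5, 0, 0, 0],
  [1, 0, 0, 6.5, 0, 0, 0],
  [1, 0, 0, 7, 0, 0, 0],
  [1, 0, 0, 7, 0, 0, 0],
])

```text
time_s: 3.7
tool_pos: [563.1, 132.9, 169.0]
orientation: [-3.141, -0.0, 0.462]
wrist_force: [-2.7, -1.9, 11.2]
grip_width: 0.005
```

```bash
python3 - <<'E'
from h import *
im=r.camera("top");cv2.imwrite("pics/t3.png",cv2.resize(im[190:350,225:425,::-1],(750,600),interpolation=cv2.INTER_CUBIC))
go([563,133,167.5],[np.pi,0,0.463])
E
```

```text
t 3.75 pos [563.2 132.9 169. ] rpy [-3.141 -0.     0.462] F [-2.8 -2.5 10.6] g 0.004
shift [-0.1 -0.1  1.5] turn [-0.0007 -0.     -0.0011]
```

View pics/t3.png

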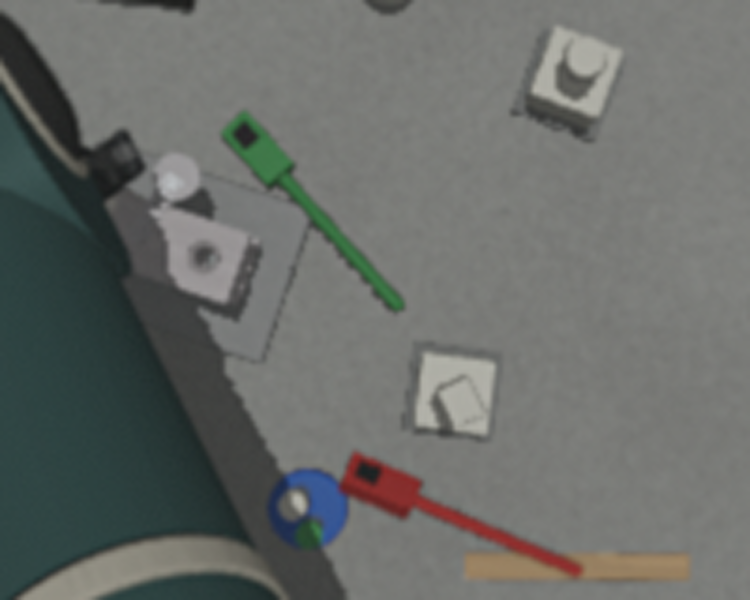

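move_arm([
  [1, 0, 0, 1, 0, 0, 0],
  [1, 0, 0, 1, 0, 0, 0],
])

```text
time_s: 3.95
tool_pos: [563.2, 133.0, 169.0]
orientation: [3.142, -0.0, 0.462]
wrist_force: [-7.2, -3.9, 19.4]
grip_width: 0.002
```

move_arm([
  [1, 0, 0, -10, 0, 0, 0],
  [1, 0, 0, -50, 0, 0, 0],
  [0.4, -50, 60, -150, 0, 0, 0],
  [0.4, -125, 70, -160, 0, 0, 0],
  [0.4, -125, 70, -160, 0, 0, 0],
  [0.4, -125, 70, -160, 0, 0, 0],
  [0.4, -125, 70, -160, 0, 0, 0],
  [0.4, -125, 70, -160, 0, 0, 0],
])

```text
time_s: 4.75
tool_pos: [482.5, 14.4, 329.5]
orientation: [3.14, -0.001, 0.461]
wrist_force: [0.3, 1.3, -1.2]
grip_width: 0.601
```

```bash
python3 - <<'E'
from h import *
import pickle
s=r.get_state();print(s['tool_pos'],s['grip_width'])
m=r.camera_model("wrist");im=r.camera("wrist");cv2.imwrite("pics/w4.png",im[:,:,::-1]);pickle.dump(m,open("w4.pkl","wb"))
print(proj(m,[[538,52,125],[456.5,-100.3,176]]))
im=r.camera("top");cv2.imwrite("pics/t4.png",im[:,:,::-1]);cv2.imwrite("pics/t4c.png",cv2.resize(im[190:350,225:425,::-1],(750,600),interpolation=cv2.INTER_CUBIC))
im=r.camera("scene");cv2.imwrite("pics/s4.png",im[:,:,::-1])
E
```

```text
[482.5370399   14.39043236 329.48776061] 0.600804689009746
[[310.17133387 126.55108553]
 [438.50319449 316.27006597]]
```

View pics/w4.png

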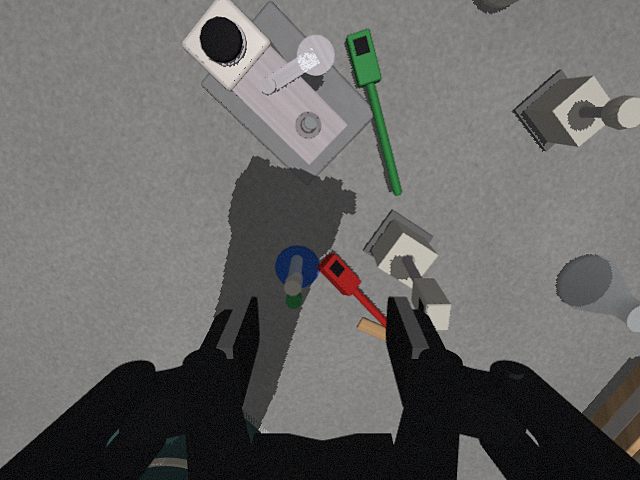

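View pics/t4c.png

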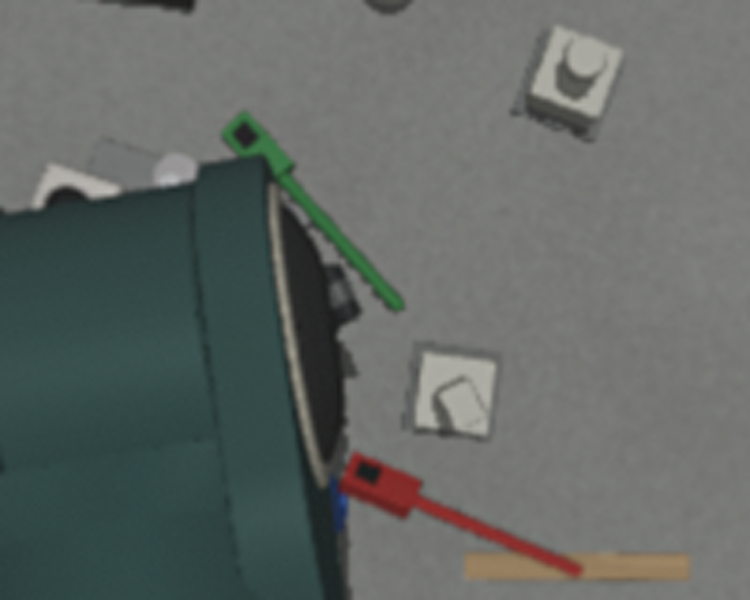

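The shutter is open and stays open. The bore is at about (308,124) and the handle top at about (438,316) in the wrist view. I'll crop for precision.

```bash
python3 - <<'E'
import cv2,numpy as np
a=cv2.imread("pics/w4.png")
c1=cv2.resize(a[100:150,284:334],(400,400),interpolation=cv2.INTER_CUBIC)
c2=cv2.resize(a[270:340,400:470],(400,400),interpolation=cv2.INTER_CUBIC)
cv2.imwrite("pics/c4.png",np.hstack([c1,c2]))
E
```

```text
(no output)
```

View pics/c4.png

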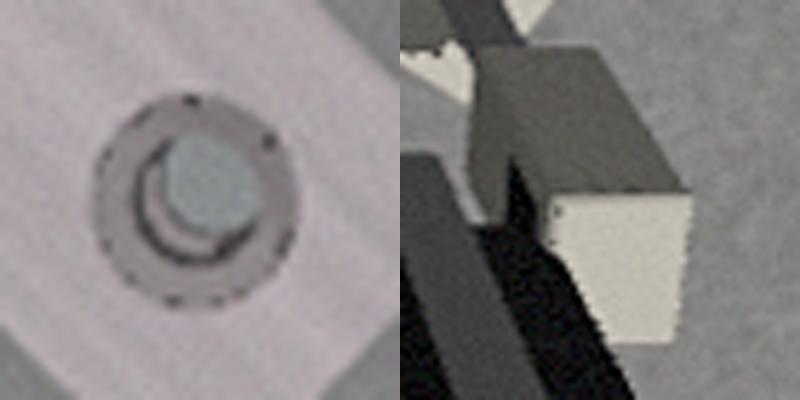

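```bash
python3 - <<'E'
from h import *
import pickle
m=pickle.load(open("w4.pkl","rb"));mt=r.camera_model("top")
b=onz(m,(284+196.5/8-.5,100+203.5/8-.5),125);print("bore wrist",b)
# ring diameter check
print(np.linalg.norm(onz(m,(284+92/8,125),125)-onz(m,(284+300/8,125),125)))
print("bore top(t3)",onz(mt,(225+204.5/3.75-.5,190+256.5/3.75-.5),125))
q=np.array([onz(m,(400+x*.175-.4,270+y*.175-.4),176)[:2] for x,y in [(153,195),(290,193),(275,342)]]);print(q,(q[0]+q[2])/2)
for i in range(2): d=q[i+1]-q[i]; print(np.linalg.norm(d),np.arctan2(d[1],d[0]))
m1=pickle.load(open("w1.pkl","rb"))
print("plunger w1",onz(m1,(230,38),158), "pl w4",onz(m,(222,39.5),144))
go([456.5,-101,280],[np.pi,0,0.46])
E
```

```text
bore wrist [538.37129351  54.03528548 125.        ]
20.588846842801058
bore top(t3) [537.98984517  53.43310554 125.        ]
[[ 461.69080387  -86.08687528]
 [ 470.14865875 -102.62000633]
 [ 449.67868255 -113.09840473]] [455.68474321 -99.59264001]
18.570937815329984 -1.0979355684847987
22.996016149488796 -2.6684774897570387
plunger w1 [564.44756152 133.50418911 158.        ] pl w4 [564.81495347 133.2645862  144.        ]
t 4.9 pos [482.6  15.5 328.4] rpy [-3.141  0.     0.463] F [ 0.2  0.2 -0.5] g 0.599
shift [-75.4  92.6  48.3] turn [-0.0011  0.0002  0.0034]
```

```bash
python3 - <<'E'
from h import *
go([456,-100,240],[np.pi,0,0.475])
E
```

```text
t 4.9 pos [482.6  15.5 328.4] rpy [-3.141  0.     0.463] F [ 0.2  0.2 -0.5] g 0.599
shift [-75.4  91.5  88.3] turn [-0.0011  0.0002 -0.0116]
```

move_arm([
  [0.2, -75.4, 91.5, 60, 0, 0, -0.012],
  [0.2, -75.4, 91.5, 88, 0, 0, -0.012],
  [0.2, -75.4, 91.5, 88, 0, 0, -0.012],
  [0.2, -75.4, 91.5, 88, 0, 0, -0.012],
  [0.2, -75.4, 91.5, 88, 0, 0, -0.012],
  [0.2, -75.4, 91.5, 88, 0, 0, -0.012],
])

```text
time_s: 5.5
tool_pos: [456.8, -98.6, 240.5]
orientation: [-3.14, -0.001, 0.478]
wrist_force: [0.4, 0.2, 0.6]
grip_width: 0.799
```

```bash
python3 - <<'E'
from h import *
m=r.camera_model("wrist");im=r.camera("wrist");cv2.imwrite("pics/w5.png",im[:,:,::-1])
print(proj(m,[[456,-100,176]]))
go([456,-100,157],[np.pi,0,0.475])
E
```

```text
[[323.96579073 277.26001834]]
t 5.55 pos [456.8 -98.6 240.8] rpy [-3.141e+00 -1.000e-03  4.780e-01] F [0.1 0.2 0.6] g 0.805
shift [-1.5  0.9 83.8] turn [-0.001  -0.0007  0.0026]
```

View pics/w5.png

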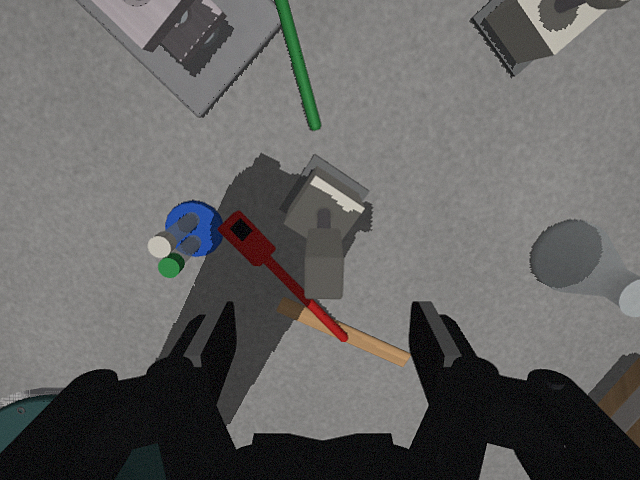

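The handle top is centred at about (324,278), square to the jaws, and matches the prediction of (324,277). Descending to grasp.

move_arm([
  [0.2, -1.5, 1, 45, 0, 0, 0],
  [0.2, -1.5, 1, 84, 0, 0, 0],
  [0.2, -1.5, 1, 84, 0, 0, 0],
  [0.2, -1.5, 1, 84, 0, 0, 0],
  [0.5, -1.5, 1, 84, 0, 0, 0],
  [0.7, -1.5, 1, 84, 0, 0, 0],
], newtons=40)

```text
time_s: 6.15
tool_pos: [456.9, -100.2, 158.5]
orientation: [3.14, -0.002, 0.478]
wrist_force: [-0.0, -0.3, 0.4]
grip_width: 0.472
```

move_arm([
  [1, 0, 0, 0, 0, 0, 0],
  [1, 0, 0, 0, 0, 0, 0],
  [1, 0, 0, 0, 0, 0, 0],
  [1, 0, 0, 0, 0, 0, 0],
])

```text
time_s: 6.55
tool_pos: [457.6, -100.1, 159.6]
orientation: [3.139, -0.004, 0.478]
wrist_force: [-2.1, 1.7, 13.0]
grip_width: 0.231
```

```bash
python3 - <<'E'
from h import *
m=r.camera_model("wrist");im=r.camera("wrist");cv2.imwrite("pics/w6.png",im[:,:,::-1])
go([456,-100,157],[np.pi,0,0.475])
E
```

```text
t 6.6 pos [ 457.6 -100.1  159.6] rpy [ 3.139 -0.004  0.478] F [-2.1  2.4 12.2] g 0.227
shift [-1.4 -0.8  2.5] turn [ 0.0023 -0.0036  0.0027]
```

View pics/w6.png

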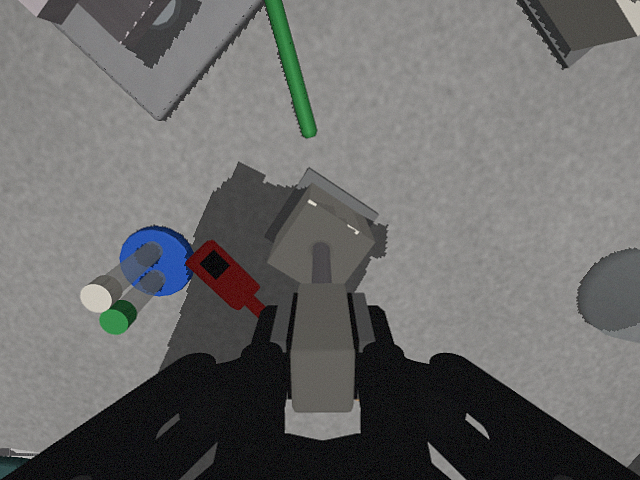

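Jaw opening is about 19.6 mm, which matches the 20 mm faces. Lifting.

move_arm([
  [1, 0, 0, -15, 0, 0, 0],
  [1, 0, 0, -50, 0, 0, 0],
  [1, 0, 0, -95, 0, 0, 0],
  [1, 0, 0, -140, 0, 0, 0],
  [1, 0, 0, -165, 0, 0, 0],
  [1, 0, 0, -165, 0, 0, 0],
  [1, 0, 0, -165, 0, 0, 0],
])

```text
time_s: 7.3
tool_pos: [456.8, -100.1, 324.7]
orientation: [3.138, -0.004, 0.477]
wrist_force: [0.2, -0.2, -1.9]
grip_width: 0.227
```

```bash
python3 - <<'E'
from h import *
import pickle
m=r.camera_model("wrist");im=r.camera("wrist");cv2.imwrite("pics/w7.png",im[:,:,::-1]);pickle.dump(m,open("w7.pkl","wb"))
im=r.camera("scene");cv2.imwrite("pics/s7.png",im[:,:,::-1]);cv2.imwrite("pics/s7c.png",cv2.resize(im[110:260,180:380,::-1],(800,600),interpolation=cv2.INTER_CUBIC))
go([538.2,53.8,325],[np.pi,0,0.478])
E
```

```text
t 7.4 pos [ 456.4 -100.   323.7] rpy [ 3.14e+00 -3.00e-03  4.78e-01] F [ 0.  -0.4 -1.7] g 0.232
shift [143.3 -99.   -1.1] turn [ 0.0014 -0.0027 -0.0003]
```

View pics/w7.png

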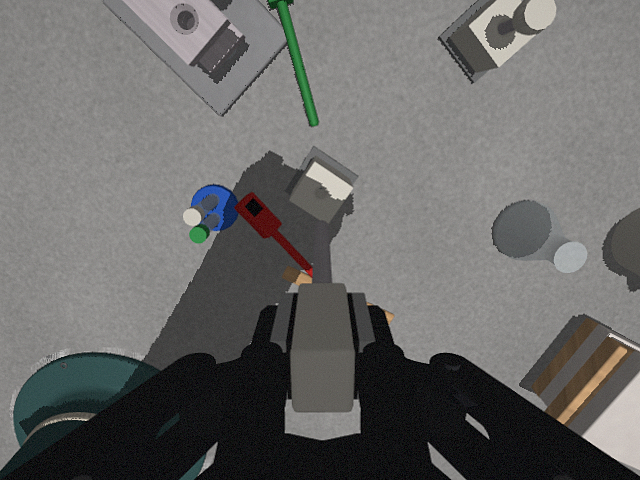

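View pics/s7c.png

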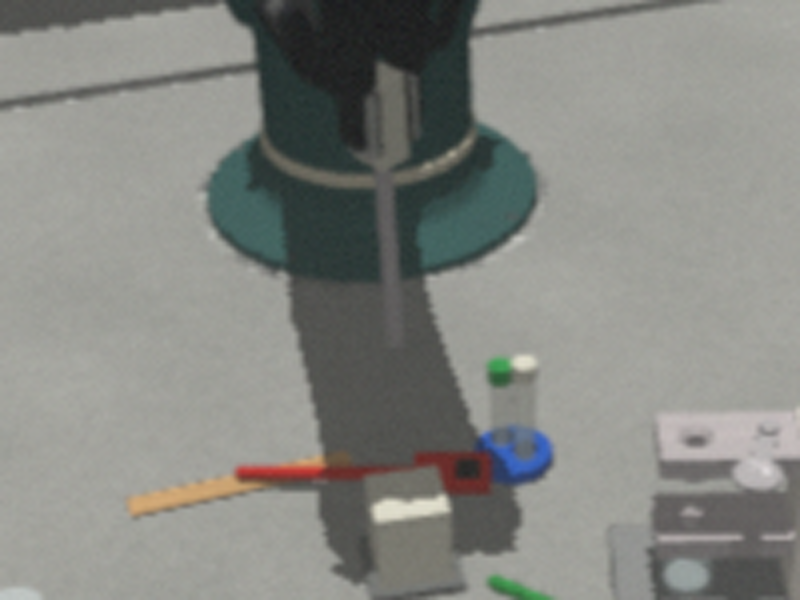

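```bash
python3 - <<'E'
from h import *
import pickle
m=pickle.load(open("w7.pkl","rb"));ms=r.camera_model("scene")
for z in (170,290,315): print(z,proj(m,[[456.2,-100,z]]),proj(ms,[[456.2,-100,z]]), (proj(ms,[[456.2,-100,z]])-[179.6,109.6])*4)
a=cv2.imread("pics/w7.png");cv2.imwrite("pics/w7c.png",cv2.resize(a[170:300,270:390],(554,600),interpolation=cv2.INTER_CUBIC))
E
```

```text
170 [[320.71542093 225.75357586]] [[279.03912014 195.81657353]] [[397.75648055 344.86629412]]
290 [[320.94809797 303.77142559]] [[275.93410111 149.12473536]] [[385.33640443 158.09894142]]
315 [[321.04285784 335.33047305]] [[275.22021949 138.40031968]] [[382.48087795 115.20127872]]
```

View pics/w7c.png

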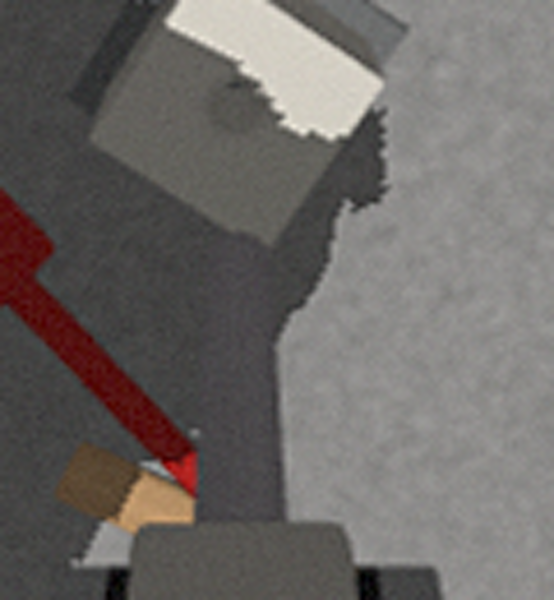

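move_arm([
  [1, 35, -24, -3, 0, 0, 0],
  [1, 72, -50, -3, 0, 0, 0],
  [1, 108, -75, -3, 0, 0, 0],
  [1, 135, -93, -3, 0, 0, 0],
  [1, 143.3, -99, -3, 0, 0, 0],
  [1, 143.3, -99, -3, 0, 0, 0],
  [1, 143.3, -99, -3, 0, 0, 0],
  [1, 143.3, -99, -3, 0, 0, 0],
])

```text
time_s: 8.2
tool_pos: [537.8, 52.5, 326.6]
orientation: [3.14, -0.002, 0.476]
wrist_force: [0.6, -0.4, -0.3]
grip_width: 0.225
```

```bash
python3 - <<'E'
from h import *
import pickle
m=r.camera_model("wrist");im=r.camera("wrist");cv2.imwrite("pics/w8.png",im[:,:,::-1]);pickle.dump(m,open("w8.pkl","wb"))
cv2.imwrite("pics/w8c.png",cv2.resize(im[150:290,250:390,::-1],(600,600),interpolation=cv2.INTER_CUBIC))
im=r.camera("scene");cv2.imwrite("pics/s8c.png",cv2.resize(im[140:290,280:430,::-1],(600,600),interpolation=cv2.INTER_CUBIC))
im=r.camera("top");cv2.imwrite("pics/t8.png",im[:,:,::-1])
go([538.2,53.8,290],[np.pi,0,0.478])
ms=r.camera_model("scene");P=[[538.2,53.8,173],[538.2,53.8,125]]
print((proj(m,P)-[249.6,149.6])*600/140,(proj(ms,P)-[279.6,139.6])*4)
E
```

```text
t 8.35 pos [538.   52.8 327. ] rpy [ 3.14e+00 -3.00e-03  4.76e-01] F [ 0.7  0.3 -1.3] g 0.228
shift [ 0.5 -0.8 37. ] turn [ 0.0019 -0.0026 -0.0017]
[[302.50474463 318.4075711 ]
 [303.02310394 249.8180994 ]] [[301.76271228 247.44135195]
 [297.06607376 314.99729792]]
```

View pics/w8c.png

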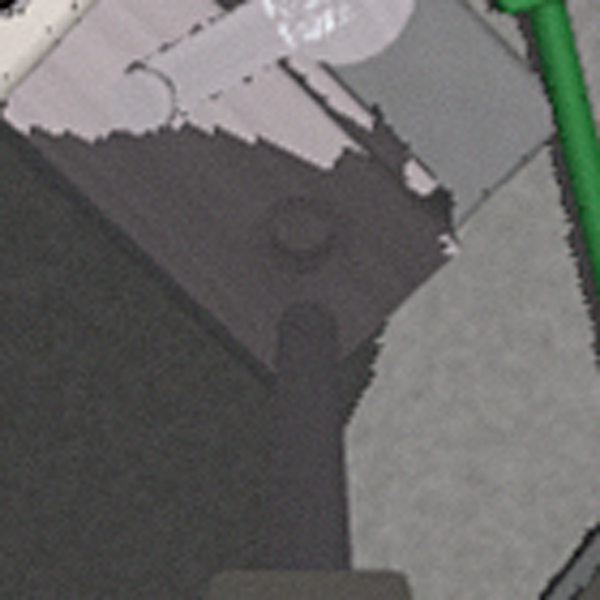

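View pics/s8c.png

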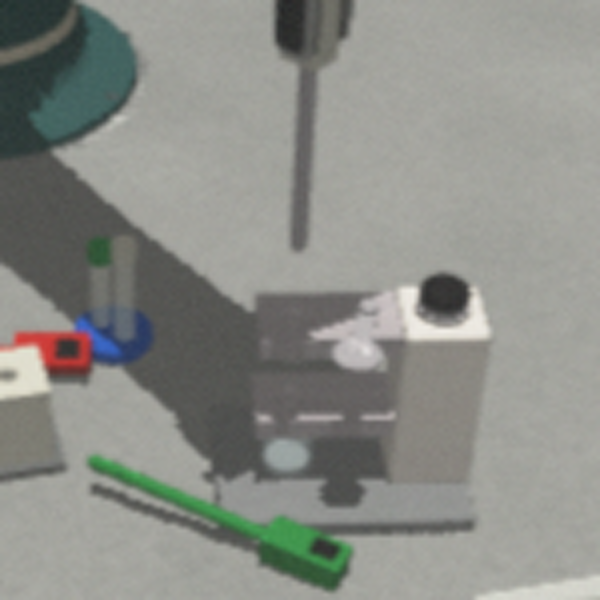

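```bash
python3 - <<'E'
from h import *
import pickle
m=pickle.load(open("w8.pkl","rb"))
a=cv2.imread("pics/w8.png");c=cv2.resize(a[185:245,290:350],(600,600),interpolation=cv2.INTER_CUBIC)
c=cv2.convertScaleAbs(c,alpha=3,beta=-150);cv2.imwrite("pics/w8d.png",c)
f=lambda x,y:(249.6+x*140/600,149.6+y*140/600)
print("bore",onz(m,f(303,233),125))
for e in (325,331): print("tip",onz(m,f(307,e),173))
print("front edge",onz(m,f(307,303),173))
t=r.camera_model("wrist")["camera_from_world"]-np.array(m["camera_from_world"]);print(np.abs(t).max())
E
```

```text
bore [541.18888265  55.33853106 125.        ]
tip [537.51886401  52.60108735 173.        ]
tip [536.58264875  52.11990435 173.        ]
front edge [540.93349936  54.35609772 173.        ]
0.495284857495335
```

View pics/w8d.png

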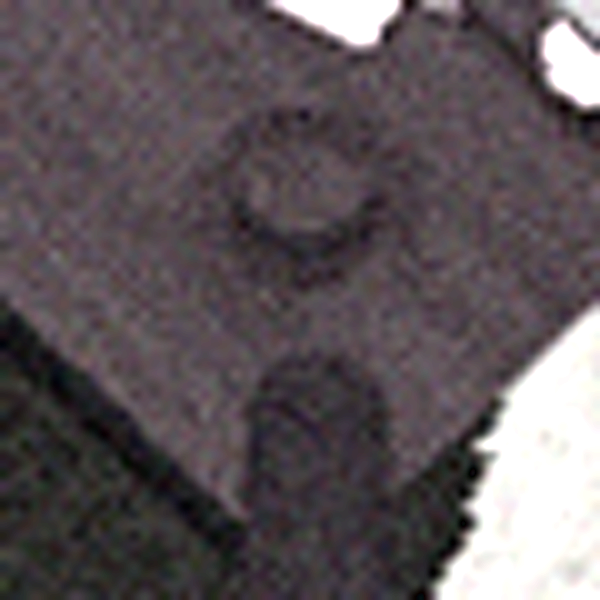

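View pics/t8.png

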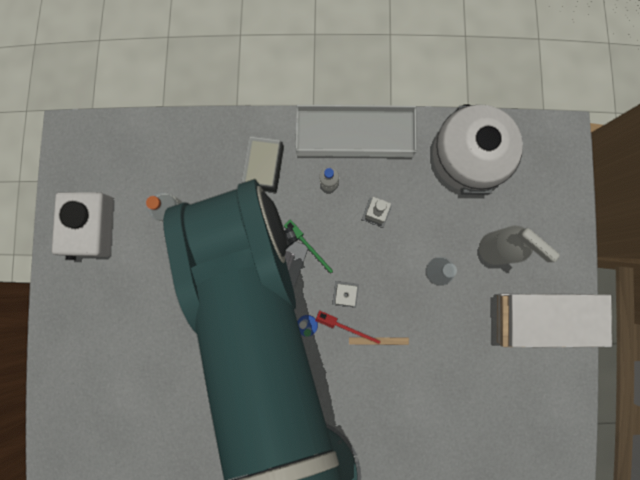

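```bash
python3 - <<'E'
from h import *
import pickle
m=pickle.load(open("w8.pkl","rb"));ms=r.camera_model("scene")
print("bore121 wrist",onz(m,(320.3,203),121))
a=cv2.imread("pics/s7.png");cv2.imwrite("pics/s7d.png",cv2.resize(a[200:240,335:375],(600,600),interpolation=cv2.INTER_CUBIC))
print((proj(ms,[[538.2,53.8,125],[540.5,54.8,125]])-[334.5,199.5])*15)
E
```

```text
bore121 wrist [541.08853839  55.29526766 121.        ]
[[290.49777659 282.73986721]
 [302.33839427 290.0693175 ]]
```

View pics/s7d.png

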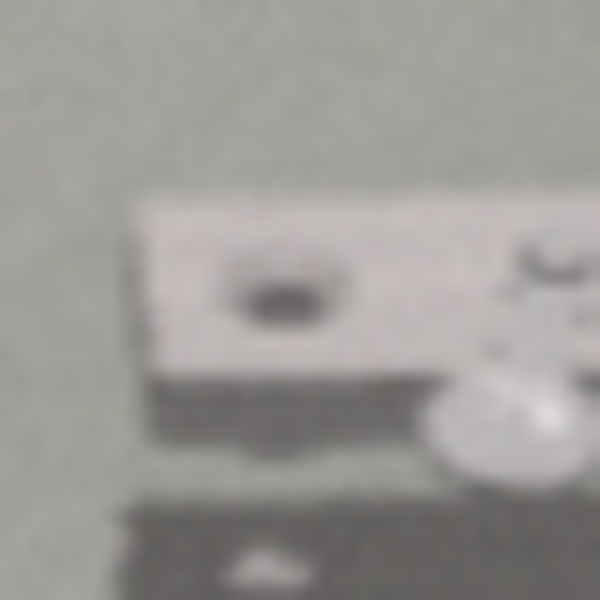

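move_arm([
  [1, 0.8, -0.9, 15, 0, 0, 0],
  [1, 0.8, -0.9, 30, 0, 0, 0],
  [1, 0.8, -0.9, 37, 0, 0, 0],
  [1, 0.8, -0.9, 37, 0, 0, 0],
  [1, 0.8, -0.9, 37, 0, 0, 0],
  [1, 0.8, -0.9, 37, 0, 0, 0],
])

```text
time_s: 8.95
tool_pos: [538.6, 54.1, 290.4]
orientation: [3.139, -0.003, 0.476]
wrist_force: [0.4, 0.0, 0.1]
grip_width: 0.227
```

```bash
python3 - <<'E'
from h import *
import pickle
m=r.camera_model("wrist");im=r.camera("wrist");cv2.imwrite("pics/w9.png",im[:,:,::-1])
c1=cv2.convertScaleAbs(cv2.resize(im[185:265,280:360,::-1],(400,400),interpolation=cv2.INTER_CUBIC),alpha=2.5,beta=-100)
im=r.camera("scene");
c2=cv2.resize(im[180:240,325:385,::-1],(400,400),interpolation=cv2.INTER_CUBIC)
cv2.imwrite("pics/c9.png",np.hstack([c1,c2]))
go([538.7,54,270],[np.pi,0,0.478])
E
```

```text
t 9.05 pos [538.6  54.1 290.4] rpy [ 3.139e+00 -3.000e-03  4.760e-01] F [-0.1 -0.4 -0.7] g 0.227
shift [-0.   0.1 20.4] turn [ 0.0022 -0.0032 -0.0016]
```

View pics/c9.png

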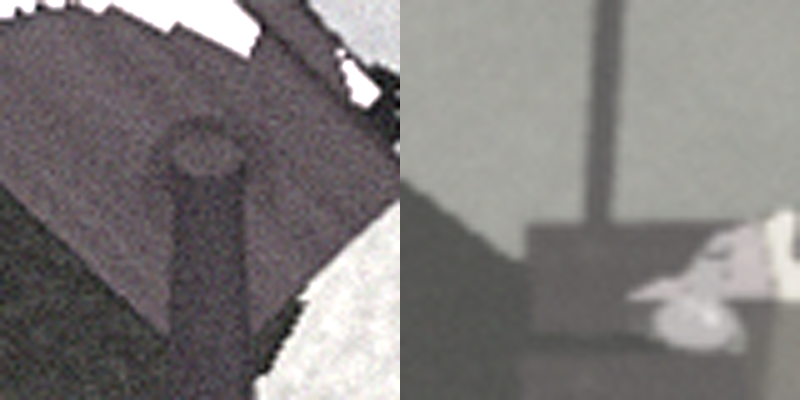

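move_arm([
  [1, 1.2, 0, 8, 0, 0, 0],
  [1, 1.2, 0, 13, 0, 0, 0],
  [1, 1.2, 0, 18, 0, 0, 0],
  [1, 1.2, 0, 22, 0, 0, 0],
  [1, 1.2, 0, 22, 0, 0, 0],
])

```text
time_s: 9.55
tool_pos: [539.5, 54.6, 267.7]
orientation: [3.14, -0.002, 0.476]
wrist_force: [-0.2, -0.6, -1.6]
grip_width: 0.234
```

```bash
python3 - <<'E'
from h import *
s=r.get_state();print(s['torque'])
im=r.camera("wrist");cv2.imwrite("pics/w10.png",im[:,:,::-1])
c1=cv2.convertScaleAbs(cv2.resize(im[185:265,280:360,::-1],(400,400),interpolation=cv2.INTER_CUBIC),alpha=2.5,beta=-100)
im=r.camera("scene");
c2=cv2.resize(im[180:240,325:385,::-1],(400,400),interpolation=cv2.INTER_CUBIC)
cv2.imwrite("pics/c10.png",np.hstack([c1,c2]))
go([538.7,54,240],[np.pi,0,0.478])
E
```

```text
[-0.02562041 -0.00496563 -0.01230565]
t 9.65 pos [539.7  54.6 268.4] rpy [ 3.139e+00 -3.000e-03  4.760e-01] F [-0.1 -0.3 -1.3] g 0.229
shift [-1.3  0.  28.4] turn [ 0.0021 -0.003  -0.0016]
```

View pics/c10.png

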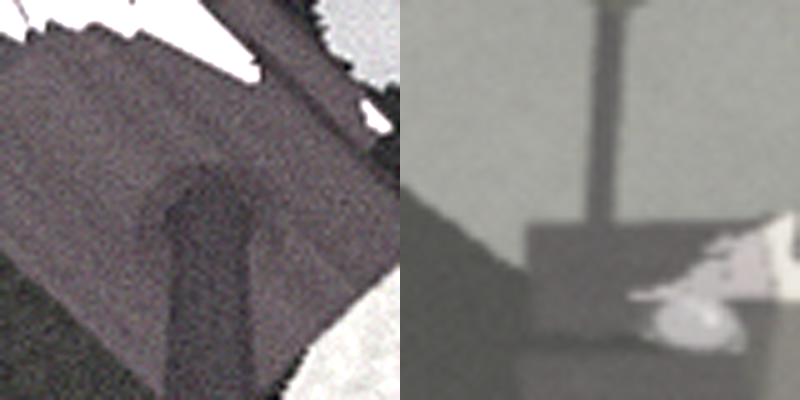

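The tip is in the upper bore at about z 115 mm, with almost no contact force. Continuing slowly.

move_arm([
  [1, 0, 0, 8, 0, 0, 0],
  [1, 0, 0, 16, 0, 0, 0],
  [1, 0, 0, 24, 0, 0, 0],
  [1, 0, 0, 32, 0, 0, 0],
  [1, 0, 0, 40, 0, 0, 0],
  [1, 0, 0, 43, 0, 0, 0],
  [1, 0, 0, 43, 0, 0, 0],
])

```text
time_s: 10.35
tool_pos: [539.7, 54.6, 224.9]
orientation: [3.14, -0.002, 0.477]
wrist_force: [-0.6, -0.1, -0.1]
grip_width: 0.227
```

move_arm([
  [1, 0, 0, 4, 0, 0, 0],
  [1, 0, 0, 8, 0, 0, 0],
  [1, 0, 0, 12, 0, 0, 0],
  [1, 0, 0, 16, 0, 0, 0],
  [1, 0, 0, 16, 0, 0, 0],
])

```text
time_s: 10.85
tool_pos: [539.6, 54.6, 208.3]
orientation: [3.14, -0.002, 0.477]
wrist_force: [-0.1, -0.0, -1.4]
grip_width: 0.229
```

```bash
python3 - <<'E'
from h import *
go([538.7,54,184],[np.pi,0,0.478])
E
```

```text
t 10.85 pos [539.6  54.6 208.3] rpy [ 3.14e+00 -2.00e-03  4.77e-01] F [-0.1 -0.  -1.4] g 0.229
shift [-1.1  0.1 24.3] turn [ 0.0013 -0.0018 -0.0015]
```

move_arm([
  [1, 0, 0, 6, 0, 0, 0],
  [1, 0, 0, 12, 0, 0, 0],
  [1, 0, 0, 18, 0, 0, 0],
  [1, 0, 0, 24, 0, 0, 0],
  [1, 0, 0, 25, 0, 0, 0],
  [1, 0, 0, 25, 0, 0, 0],
  [1, 0, 0, 25, 0, 0, 0],
])

```text
time_s: 11.55
tool_pos: [539.7, 54.7, 183.5]
orientation: [3.14, -0.002, 0.477]
wrist_force: [0.6, -0.8, -0.7]
grip_width: 0.228
```

```bash
python3 - <<'E'
from h import *
im=r.camera("scene");cv2.imwrite("pics/s11.png",im[:,:,::-1]);
c2=cv2.resize(im[170:280,310:430,::-1],(650,600),interpolation=cv2.INTER_CUBIC)
cv2.imwrite("pics/c11.png",c2)
im=r.camera("wrist");cv2.imwrite("pics/w11.png",im[:,:,::-1])
go([538.7,54,184],[np.pi,0,0.478])
ms=r.camera_model("scene");print((proj(ms,[[539,54,z] for z in (29,16,40,99,125,150,199)])-[309.6,169.6])*5.43)
E
```

```text
t 11.65 pos [539.8  54.6 183.6] rpy [ 3.14e+00 -2.00e-03  4.77e-01] F [ 0.1  0.3 -1. ] g 0.225
shift [-1.2  0.1 -0.4] turn [ 0.0015 -0.0022 -0.0015]
[[229.81648175 433.39271684]
 [228.33237108 454.63705835]
 [231.09047787 415.15804064]
 [238.22355046 313.09622405]
 [241.53727598 265.70202084]
 [244.82888918 218.63626145]
 [251.60027681 121.85241996]]
```

View pics/c11.png

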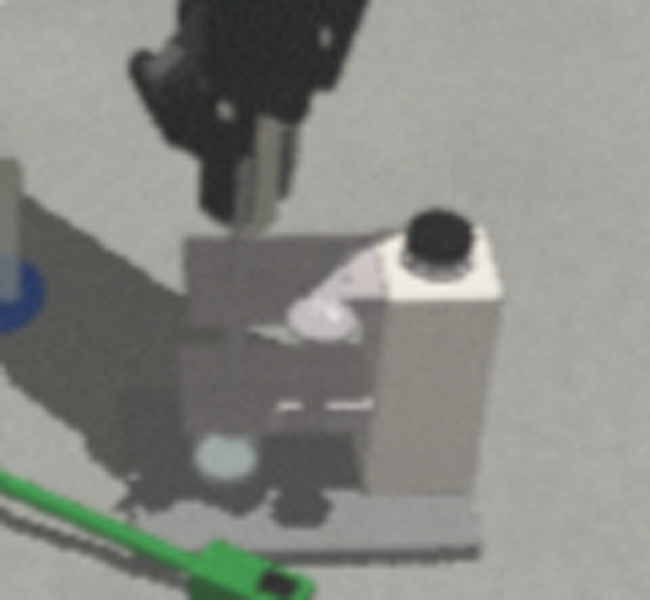

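View pics/w11.png

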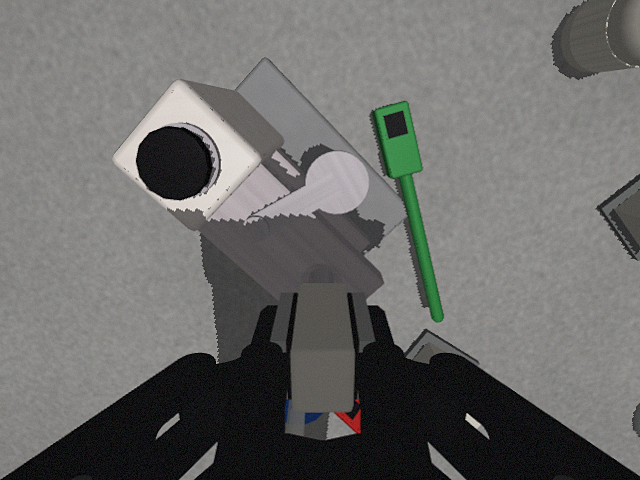

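move_arm([
  [1, 0, 0, 0, 0, 0, 0],
  [1, 0, 0, 0, 0, 0, 0],
  [1, 0, 0, 0, 0, 0, 0],
  [1, 0, 0, 0, 0, 0, 0],
])

```text
time_s: 12.05
tool_pos: [539.8, 54.6, 183.6]
orientation: [3.14, -0.002, 0.477]
wrist_force: [0.4, 0.6, -0.9]
grip_width: 0.232
```

```bash
python3 - <<'E'
from h import *
go([539.7,54.6,183.6],[np.pi,0,0.478]); print(np.abs(r.get_state()['joint_vel']).max())
print(r.close_job())
E
```

```text
t 12.05 pos [539.8  54.6 183.6] rpy [ 3.14e+00 -2.00e-03  4.77e-01] F [ 0.4  0.6 -0.9] g 0.232
shift [-0.1 -0.  -0. ] turn [ 0.0015 -0.0022 -0.0014]
0.001069989490375194
the job is handed in; nothing more can be done
None
```

I handed the job in at 12.05 s, with the probe still held upright through both bushings and its tip in the cup. No verdict was reported.

**What I did:** I pressed the plunger to its stop, with the fingertips at 144 mm and up to about 19 N on the wrist. The shutter swung open and stayed open. I then gripped the white-handled probe across its 20 mm faces, lifted it out of the parking block and lowered it through both bushings.

**Last checks:**
- **Tip height:** about 30 mm above the bench. This is worked out from the grasp height and the stated parked height. The glass hid the tip, so I could not see it directly.
- **Position and stillness:** the tool leaned less than 0.003 rad. Joint speeds were about 0.001 rad/s.
- **Forces:** the wrist read about 1 N, so nothing was pressing hard on the stand. The jaws held at about 20 mm on a 40 N grip setting, and the handle showed no slip.

**What disagreed or went wrong:**
- **Bushing position:** one wrist picture put the bushing about 3 mm from where the other pictures did. I aimed between them, and the probe went in with no noticeable force.
- **Plunger force:** partway down, the wrist force read almost nothing where I expected at least 4 N. At the stop it rose to 11–19 N.
- **Toppled look-alikes:** the green and red look-alikes fell over while I was at the plunger. I saw no contact with the arm. The red one came to rest against the tube foot and across the scoop. In the pictures neither appeared to move, but I did not measure them.

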